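Load a column and slide the column rack into its docking bay

ROBOT

A 6-joint arm with a two-finger parallel gripper is mounted at the origin on the work surface. World frame = base frame: x ahead of the robot, y to its left, z up, the work surface at z = 0. Lengths are in m, angles in rad, forces in N, time in s.
With the tool pointing down it reaches from about 0.35 to 0.975 m from the base axis. Payload 4.9 kg.
Tool frame: the origin (TCP) lies midway between the tips of the shut fingers; the grasp point (between the pads) lies 19 mm behind it; z points along the fingers, y is the line along which they close (so a half turn about z gives the same grasp; the last joint's range is limited). The gripper opens to 85 mm and grips with 20 to 120 N. Pads are 22 mm wide; open, the fingers measure 114 mm over their backs; the gripper's body (76 mm by 85 mm) begins 54 mm behind the grasp point. The pads swing forward as they close: fully open they stand 13 mm farther back than shut.
Start: joints at [1.143, 0.053, 1.613, -0, 1.476, -0.119], TCP at [0.19, 0.595, 0.231] pointing down, gripper open.
Joint ranges: [-3.01, 3.01], [-1.01, 2.22], [0.06, 2.58], [-1.02, 4.17], [0.09, 2.62], [-3.14, 3.14]. Speed limits (rad/s): [2.57, 2.57, 3.14, 3.14, 3.14, 3.14].

INTERFACE

Orientations are given as a unit quaternion [w, x, y, z].
In Python, from plant import * gives the robot as it stands.
- The arm moves only by the tool jog_arm, never from a script. Its argument "targets" is a list of rows, each a list of 3 entries, a list of its own where there are three numbers: the shift along the tool's x, y, z in units of 25 mm (1.0 is 25 mm), then the turn, a rotation vector about the tool's x, y, z in units of 8 degrees (1.0 is 8 degrees), then the opening in per cent of the stroke, from 0 (shut) to 100 (fully open). A call has 1 to 8 rows; each row is the pose to reach, as a shift and turn from the pose commanded when the call began, along the tool's axes at that moment; what a row does not reach only later rows make up. A row lasts 1/8 s, in which the tool goes at most 62.5 mm and 10.7 degrees, less where a joint would pass 70% of its speed; a pose out of reach is approached as far as the arm can. A call with a gripper value outside its range is refused whole. The fingers move at their own pace and stop on an object; the grip force is fixed at half the most. Time passes only in rows, so rows that repeat a pose let the fingers close. It gives the time, the measured TCP pose, the force, the opening and the grip force at its end, in the units of the state.
- state(): the state, without advancing time (a new reading comes with each control period).
- grab_frame(name): name is "scene" or "side" or "wrist"; returns (picture, depth): 480x640x3 uint8, red, green, blue; 480x640 float32, m along the optical axis (not along the pixel's ray), 0 where there is no reading.
- camera_params(name): a dict with "fovy" (degrees; the focal length in pixels is half the picture's height over the tangent of half this angle, whatever the lens; pixels are square), "cx", "cy" (the principal point, pixels), "rvec" (rotation vector, rad) and "tvec" (3), from world to camera coordinates, as OpenCV has them; the wrist camera has in their place "hand_eye" (4x4, takes a point from camera to tool coordinates, whose origin is the TCP and whose axes are the flange's). Camera axes: x right, y down, z forward; pixel columns grow to the right and rows downward; lengths in m; the calibration is good to about 2 mm. A picture is of the moment at which its call begins: read the wrist's pose just before it. camera_params takes no time and is no camera call.
- job_done(): hands the job in; it is judged then, once.
The state is a dict: "time": time; "joint_pos": joint angles; "joint_vel": joint speeds; "joint_efforts": joint torques, N m; "tool_pos": TCP position; "tool_rot": TCP orientation; "contact_force": force on the tool from outside, world axes, zero at the start; "ft_torque": the same for the moment, N m; "gripper_width": opening from 0.0 (shut) to 1.0 (fully open); "grasp_force": force on a finger pad.
Only numpy, scipy, OpenCV 4.12 (cv2) and the standard library are available. Lean on these libraries where they do the work, as an engineer would, in place of code of your own. Each camera call takes 0.05 s, during which the arm holds its last target. There are 200 camera calls.

TASK

Take the red-banded column out of the aluminium stand and drop it end-down into the empty middle socket of the blue rack. Then slide the rack along the bench, without lifting or tipping it, straight in under the clear shelf, centred between the white lines of the green mat, until it rests fully home against the stop with the orange plunger pressed in; ease it home rather than ramming it. Leave all columns standing in their sockets, the white-banded one in the stand, and everything else where it is.

Things in the scene. Friction and masses are not known exactly. Their poses are not given: they have to be found in the camera images.
- rack: Loose blue block, 104 (x) x 120 (y) x 50 (z) mm, about 0.45 kg, too wide to grip; sliding it takes 5 to 17 N. Origin: centre of its underside. Three upright sockets, 17 mm bore, 35 mm deep (floor 15 mm above the underside), at y = -40, 0, +40 mm; the middle one is empty. Its +x side goes into the bay first; push on its -x side.
- col_red: Loose steel column with red bands, 12 mm diameter, 85 mm long, 0.06 kg. Origin: centre of its lower end; z along it. It stands in one of the two sockets of the stand, its lower end 7 mm and its top 92 mm above the bench.
- col_white: The same with white bands, in the other socket of the stand. Stays there.
- col_y1: The same with yellow bands, standing in the rack's socket at y = -40 mm, top 100 mm above the bench.
- col_y2: The same with yellow bands, standing in the rack's socket at y = +40 mm, top 100 mm above the bench.
- stand: Fixed aluminium block, 130 (x) x 50 (y) x 35 (z) mm. Origin: centre of its underside. Two vertical sockets, 16 mm bore, 28 mm deep, at x = -35 and +35 mm.
- bay: Fixed docking bay. Origin: on the bench below the middle of the shelf's front edge; x points into the bay. Two side panels, 135 mm high, inner faces at y = -127 and +127 mm, run from x = 40 to 200 mm and carry the clear shelf. A stop bar lies across the bay (see mat).
- shelf_edge (a point): Middle of the clear shelf's front edge (marked red), at its underside, 135 mm above the bench. The shelf is 8 mm thick, 270 mm wide, 200 mm deep. With the rack home its front face is 4 to 26 mm behind this edge, so the tool that pushes it must be tilted, leaning back towards the robot.
- mat (a point): Bay x = 0, y = 0 on the bench: middle of the front end of the flat green mat, 165 mm long; white side lines at y = -69 and +69 mm. The stop bar, rigid, 32 mm high, 200 mm wide, is clamped anew each time with its front face 108 to 130 mm behind this point: find it by touch, pressing well under 45 N.
- plunger (a joint): Orange plunger in the middle of the stop bar's front face, 18 mm above the bench, 6 mm proud of the bar. Value in m: 0 out, about 0.006 when the rack lies against the bar. Its spring is weak (about 0.5 N), less than the rack's own friction, so the rack stays where it is left.
- amber: Bystander, loose: large amber glass bottle with blue cap, 86 diameter x 180 high. Origin: centre of its underside.
- small_amber: Bystander, loose: small amber bottle with white cap, 56 diameter x 110 high. Origin: centre of its underside.
- beaker: Bystander, loose: glass beaker, 70 diameter x 85 high. Origin: centre of its underside.
- wrench: Bystander, loose: steel wrench lying flat, 150 long. Origin: on its underside, between its ends.
- jar: Bystander, loose: white jar with red cap, 60 diameter x 70 high. Origin: centre of its underside.
- vialbox: Bystander, loose: open white vial box, 70 x 110 x 35 high, standing on the clear shelf, 95 or more behind its front edge. Origin: centre of its underside.
Things that resemble listed ones, but are neither listed nor needed, are in the scene too. Of the things that look like the rack, the largest one is meant.

How it is judged:
By the outcome, as a careful person would: the job done as asked, in the order asked, and still so for the second after the job is handed in, with the robot touching nothing.
It also fails if it takes over 67 s, if anything falls off the work surface, if the arm or the gripper's body presses on something with over 40 N, if the wrist force passes 120 N, or if a joint passes its speed limit or range.

## Working session

There is one attempt and no reset: what is moved stays moved. The work goes in short steps, Python scripts to look and compute and a tool call to move; the robot and the scene stay as the last step left them, time stands still between calls to the robot, and variables do not carry over. Pictures are saved under pics/ and viewed, at most 10 in all, crops included, and the job is handed in when it is done.

Besides the shell and the picture viewer there is one more tool, called as name(argument=value, ...) on one line, values as JSON. jog_arm: Moves the arm, as the interface text tells. Its arguments: {"type":"object","properties":{"targets":{"type":"array"}},"required":["targets"]}

```bash
mkdir -p pics
cat > h.py <<'E'
from plant import *
import numpy as np, cv2
from scipy.spatial.transform import Rotation as R
def K(p):
    f=240/np.tan(np.radians(p["fovy"])/2); return f,p["cx"],p["cy"]
def ext(name,p,s=None):
    # returns Rcw (cam->world), camera centre
    if "rvec" in p and p.get("rvec") is not None:
        Rw=R.from_rotvec(np.ravel(p["rvec"])).as_matrix(); return Rw.T,-Rw.T@np.ravel(p["tvec"])
    H=np.array(p["hand_eye"]); q=s["tool_rot"]
    T=R.from_quat([q[1],q[2],q[3],q[0]]).as_matrix()
    return T@H[:3,:3], T@H[:3,3]+np.array(s["tool_pos"])
def ray(name,u,v,z,s=None):
    p=camera_params(name); f,cx,cy=K(p); A,c=ext(name,p,s)
    d=A@np.array([(u-cx)/f,(v-cy)/f,1]); return c+d*(z-c[2])/d[2]
def cloud(name,depth,s=None):
    p=camera_params(name); f,cx,cy=K(p); A,c=ext(name,p,s)
    v,u=np.mgrid[:480,:640]; P=np.stack([(u-cx)/f*depth,(v-cy)/f*depth,depth],-1)@A.T+c
    P[depth==0]=np.nan; return P
E
python3 - <<'E'
from h import *
s=state(); print(s)
for n in ("scene","side","wrist"):
    p=camera_params(n); print(n,p)
    im,d=grab_frame(n); cv2.imwrite(f"pics/{n}0.png",im[:,:,::-1]); np.savez(f"{n}0.npz",im=im,d=d); 
    print((d>0).mean())
E
```

```text
{'time': 0.0, 'joint_pos': array([ 1.14295468e+00,  5.33454340e-02,  1.61428954e+00,  3.62921688e-06,
        1.47600172e+00, -1.19021704e-01]), 'joint_vel': array([ 0.00183203,  0.00092214, -0.00053915, -0.00082096,  0.00044376,
       -0.0001536 ]), 'joint_efforts': array([-1.24998160e-04, -3.93719566e+01, -3.70157647e+01,  2.90909611e-05,
        7.52463442e-03, -2.37542645e-05]), 'tool_pos': array([0.18971103, 0.59485996, 0.23007277]), 'tool_rot': array([-2.77722853e-04,  1.53797209e-01,  9.88101905e-01, -9.83564947e-04]), 'contact_force': array([ 0.47154177, -0.21285561, -0.60429642]), 'ft_torque': array([-0.00244623, -0.04369447,  0.04942427]), 'grasp_force': 0.0, 'gripper_width': 0.9976431472593588}
scene {'fovy': 51.77149341183741, 'cx': 308.3402635149902, 'cy': 241.85416638907648, 'rvec': array([ 1.77862949,  1.87725112, -0.65684098]), 'tvec': array([ 0.07527632, -0.31291461,  1.8689941 ])}
0.995986328125
side {'fovy': 52.43194815127972, 'cx': 322.22461377534114, 'cy': 236.49609991224344, 'rvec': array([ 0.09952009, -2.82830924,  1.27566236]), 'tvec': array([0.48637425, 0.14429305, 1.09656012])}
0.9960384114583334
wrist {'fovy': 71.1386850041745, 'cx': 320.79454169629327, 'cy': 237.44521216394793, 'hand_eye': array([[-8.17648789e-04, -9.45521893e-01, -3.25557494e-01,
         8.41675713e-02],
       [ 9.99999663e-01, -7.49229866e-04, -3.35532969e-04,
        -1.48958894e-03],
       [ 7.33363699e-05, -3.25557659e-01,  9.45522187e-01,
        -1.43663293e-01],
       [ 0.00000000e+00,  0.00000000e+00,  0.00000000e+00,
         1.00000000e+00]])}
0.9958203125
```

View pics/scene0.png

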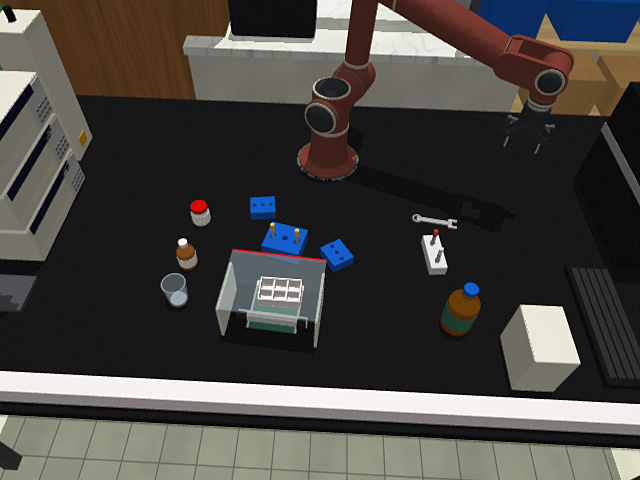

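View pics/side0.png

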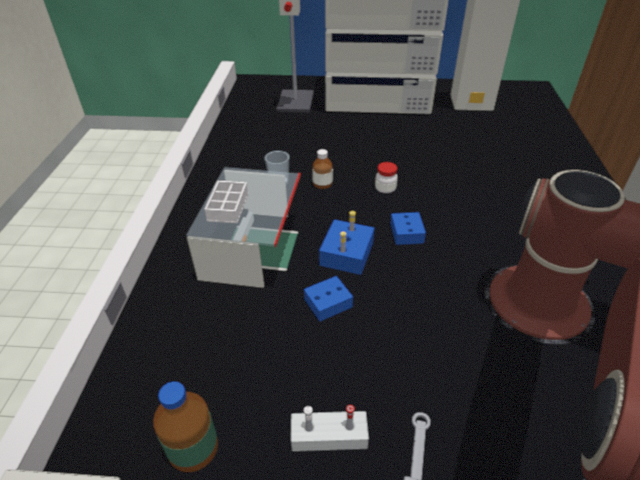

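The scene view shows the rack at about (285,238), just in front of the bay, whose red edge runs (233,251)-(326,260). The stand is at (434,252), with the red column on its robot side at (435,235). The side view agrees: rack (347,246), red column (350,412), mat (270,248), and smaller blue decoys at (408,228) and (328,297).

```bash
cat > m.py <<'E'
from h import *
def masks(im):
    h=cv2.cvtColor(im,cv2.COLOR_RGB2HSV); H,S,V=[h[...,i].astype(int) for i in range(3)]
    return dict(blue=(H>105)&(H<125)&(S>150)&(V>60),red=((H<6)|(H>174))&(S>150)&(V>90),yel=(H>15)&(H<32)&(S>110)&(V>90),green=(H>60)&(H<95)&(S>60)&(V>40),white=(S<50)&(V>140))
E
python3 - <<'E'
from m import *
for n in ("scene","side"):
    z=np.load(n+"0.npz"); im,d=z["im"],z["d"]; P=cloud(n,d); M=masks(im)
    for c in ("blue","red","yel","green"):
        k,lab,st,ce=cv2.connectedComponentsWithStats(M[c].astype(np.uint8))
        for i in range(1,k):
            if st[i,4]<12: continue
            Q=P[lab==i]; Q=Q[~np.isnan(Q[:,0])]
            if len(Q)<5 or np.linalg.norm(np.median(Q,0)[:2])>1.2 or np.linalg.norm(np.median(Q,0)[:2])<.25: continue
            print(n,c,st[i],np.median(Q,0).round(3),"min",np.percentile(Q,3,axis=0).round(3),"max",np.percentile(Q,97,axis=0).round(3))
            if c=="blue" and st[i,4]>250:
                T=Q[(abs(Q[:,2]-.05)<.008)]
                if len(T)>50: r=cv2.minAreaRect((T[:,:2]*1000).astype(np.float32)); print("   rect",np.round(r[0],1),np.round(r[1],1),round(r[2],1),len(T))
    B=P[(abs(P[...,2]-.035)<.004)&M["white"]&(P[...,1]>.2)&(P[...,0]<.9)]
    if len(B): r=cv2.minAreaRect((B[:,:2]*1000).astype(np.float32)); print("stand",r,len(B),np.median(B,0))
E
```

```text
scene blue [ 478    0  162   43 5445] [-0.615  0.966  0.265] min [-0.772  0.636  0.186] max [-0.604  1.211  0.34 ]
scene blue [250 196  26  24 582] [ 0.296 -0.216  0.034] min [ 0.247 -0.259  0.002] max [ 0.322 -0.176  0.041]
scene blue [ 261  221   47   35 1080] [ 0.446 -0.129  0.05 ] min [ 0.383 -0.192  0.016] max [ 0.491 -0.065  0.056]
   rect [ 434.  -129.1] [121.7 113.5] 77.0 917
scene blue [320 239  34  33 719] [0.481 0.036 0.033] min [ 0.428 -0.01   0.002] max [0.519 0.081 0.04 ]
scene blue [463 282  16  15 189] [0.687 0.38  0.179] min [0.664 0.364 0.164] max [0.701 0.4   0.184]
scene red [445   0  65  48 566] [0.111 0.391 0.593] min [0.061 0.301 0.564] max [0.149 0.458 0.629]
scene red [525  37  48  22  86] [0.134 0.583 0.554] min [0.106 0.524 0.542] max [0.163 0.637 0.56 ]
scene red [498  39  73  37 558] [0.189 0.575 0.549] min [0.132 0.457 0.534] max [0.241 0.624 0.564]
scene red [190 200  17  14 184] [ 0.337 -0.419  0.071] min [ 0.309 -0.442  0.058] max [ 0.358 -0.396  0.077]
scene red [434 229   5   4  15] [0.416 0.34  0.091] min [0.407 0.334 0.086] max [0.419 0.346 0.096]
[... 1903 characters left out ...]
.587 -0.001  0.145]
side yel [469  92  15  11 137] [ 0.001 -0.918  0.05 ] min [-0.021 -0.926  0.032] max [ 0.023 -0.91   0.069]
side yel [349 210   7   6  32] [ 0.427 -0.167  0.097] min [ 0.419 -0.304 -0.003] max [ 0.435 -0.159  0.101]
side yel [349 218   6   4  17] [ 0.426 -0.162  0.082] min [ 0.421 -0.213  0.038] max [ 0.433 -0.158  0.088]
side green [260 233  38  35 852] [ 0.603 -0.119  0.   ] min [ 0.573 -0.188 -0.003] max [ 0.648 -0.071  0.004]
side green [161 420  56  47 942] [0.662 0.419 0.056] min [0.642 0.377 0.027] max [0.71  0.427 0.083]
stand ((449.76611328125, 345.86236572265625), (129.7034454345703, 52.11992263793945), 5.7852067947387695) 1829 [0.44986706 0.34935794 0.0343719 ]
```

```bash
cat >> h.py <<'E'
def Rdown(yaw,tilt=0):
    # tool x = -heading(yaw), tool y = left; tilt (deg)>0: tool leans back (tip forward)
    c,s=np.cos(np.radians(yaw)),np.sin(np.radians(yaw))
    M=np.array([[-c,-s,0],[-s,c,0],[0,0,-1.]]).T
    return M@R.from_rotvec([0,-np.radians(tilt),0]).as_matrix()
def plan(pos,Rt,s=None):
    s=s or state(); q=s["tool_rot"]; T=R.from_quat([q[1],q[2],q[3],q[0]]).as_matrix()
    sh=T.T@(np.array(pos)-s["tool_pos"])/.025; rv=np.degrees(R.from_matrix(T.T@Rt).as_rotvec())/8
    print("shift",sh.round(2),"turn",rv.round(2),"rows>=",max(np.linalg.norm(sh)/2.5,np.linalg.norm(rv)*8/10.7).round(1))
E
python3 - <<'E'
from m import *
print(Rdown(0,30)[:,2])
for n in ("scene","side"):
    z=np.load(n+"0.npz"); im,d=z["im"],z["d"]; P=cloud(n,d); M=masks(im)
    # red shelf edge: cast on z=.139 plane
    v,u=np.nonzero(M["red"]); 
    k=((u>230)&(u<330)&(v>245)&(v<265)) if n=="scene" else ((u>270)&(u<305)&(v>168)&(v<248))
    E=np.array([ray(n,a,b,.139)[:2] for a,b in zip(u[k],v[k])])
    l=cv2.fitLine(E.astype(np.float32),cv2.DIST_HUBER,0,1e-4,1e-4).ravel(); t=(E-l[2:])@l[:2]
    print(n,"edge yaw",np.degrees(np.arctan2(-l[0]*np.sign(l[1]),abs(l[1]))),"ends",l[2:]+l[:2]*t.min(),l[2:]+l[:2]*t.max())
    if n=="side":
        G=P[M["green"]&(abs(P[...,2])<.006)&(P[...,1]<0)&(P[...,0]>.5)]; print("green rect",cv2.minAreaRect((G[:,:2]*1000).astype(np.float32)))
        W=(P[...,0]>.55)&(P[...,0]<.70)&(P[...,1]<0)&(P[...,1]>-.25)&(abs(P[...,2])<.006)&M["white"]
        vv,uu=np.nonzero(W); Q=np.array([ray(n,a,b,0)[:2] for a,b in zip(uu,vv)])
        k,lab=cv2.connectedComponents(W.astype(np.uint8))
        for i in range(1,k):
            q=Q[lab[W]==i]
            if len(q)>8: l=cv2.fitLine(q.astype(np.float32),cv2.DIST_HUBER,0,1e-4,1e-4).ravel(); print("line",len(q),l.round(4),q.min(0),q.max(0))
    # rack top via plane casting
    k,lab,st,ce=cv2.connectedComponentsWithStats(M["yel"].astype(np.uint8))
plan([.4145,.341,.20],Rdown(5.75))
E
```

```text
[ 0.5        0.        -0.8660254]
scene edge yaw -5.045916 ends [ 0.55871481 -0.26727596] [0.58251884 0.00231687]
side edge yaw -5.1234994 ends [ 0.56327251 -0.268452  ] [0.58750606 0.00182758]
green rect ((1002.2069702148438, -1359.183837890625), (1034.896484375, 2545.602783203125), 38.55050277709961)
line 20 [ 0.9942 -0.1079  0.5797 -0.199 ] [ 0.56886754 -0.20295116] [ 0.58772029 -0.19429279]
line 24 [ 0.9937 -0.1116  0.5917 -0.063 ] [ 0.58005125 -0.06788033] [ 0.60226045 -0.05790143]
shift [-11.65  -6.95   1.22] turn [-0.01 -0.   -2.93] rows>= 5.4
```

jog_arm(targets=[[[-2.3,-1.4,0.2],[0,0,-0.6],100],[[-4.6,-2.8,0.5],[0,0,-1.2],100],[[-7.0,-4.2,0.7],[0,0,-1.8],80],[[-9.3,-5.6,1.0],[0,0,-2.4],70],[[-11.65,-6.95,1.2],[0,0,-2.93],70],[[-11.65,-6.95,1.2],[0,0,-2.93],70],[[-11.65,-6.95,1.2],[0,0,-2.93],70]])

```text
time: 1.02
tool_pos: [0.4154, 0.3398, 0.2007]
tool_rot: [-0.0, -0.048, 0.999, -0.0]
contact_force: [-0.1, -0.6, -0.0]
gripper_width: 0.697
grasp_force: 0.0
```

Run:
```python
from m import *
s=state(); im,d=grab_frame("wrist"); print(s["tool_pos"],s["gripper_width"])
cv2.imwrite("pics/w1.png",im[:,:,::-1]); np.savez("w1.npz",im=im,d=d)
M=masks(im); P=cloud("wrist",d,s); k,lab,st,ce=cv2.connectedComponentsWithStats(M["red"].astype(np.uint8))
for i in range(1,k):
    if st[i,4]>30:
        Q=P[lab==i]; T=Q[Q[:,2]>np.nanpercentile(Q[:,2],95)-.006]; print(st[i],ce[i],np.nanmedian(Q,0).round(4),"top",np.nanmean(T,0).round(4),len(T),ray("wrist",*ce[i],.092,s).round(4))
B=P[(abs(P[...,2]-.035)<.004)]; r=cv2.minAreaRect((B[:,:2]*1000).astype(np.float32)); print(r)
```

```text
[0.41543235 0.33980089 0.20069674] 0.6968138226335846
((572.819091796875, 266.5376892089844), (359.4449768066406, 605.6144409179688), 6.0304179191589355)
```

View pics/w1.png

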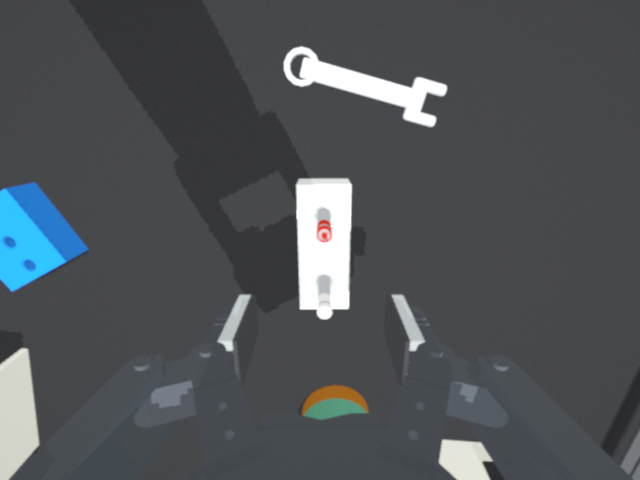

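The wrist view shows the stand spanning (298-352, 180-309), the red column's top at about (324,236) and the white one's at (324,313), well between the fingers in y.

Run:
```python
from m import *
s=state(); z=np.load("w1.npz"); im,d=z["im"],z["d"]
h=cv2.cvtColor(im,cv2.COLOR_RGB2HSV); m=((h[...,0]<12)|(h[...,0]>168))&(h[...,1]>80); m[:, :300]=0; m[:,350:]=0; m[:200]=0; m[260:]=0
v,u=np.nonzero(m); print(len(u),u.min(),u.max(),v.min(),v.max(),u.mean())
print(d[225:245,318:331:3].round(3)[::3])
for vv in (233,236,239): print(vv,ray("wrist",324,vv,.092,s).round(4))
for a,b in ((298,180),(352,180),(298,309),(350,309)): print(ray("wrist",a,b,.035,s).round(4))
print(ray("wrist",324,313,.092,s).round(4))
P=cloud("wrist",d,s);print(P[237,324],P[250,340],P[300,500])
```

```text
171 317 331 220 241 323.8421052631579
[[0.275 0.27  0.269 0.272 0.281]
 [0.266 0.263 0.263 0.263 0.274]
 [0.264 0.263 0.264 0.264 0.263]
 [0.266 0.263 0.264 0.264 0.265]
 [0.265 0.265 0.265 0.265 0.267]
 [0.266 0.266 0.266 0.266 0.326]
 [0.329 0.327 0.328 0.328 0.328]]
233 [0.413  0.3419 0.092 ]
236 [0.4155 0.3421 0.092 ]
239 [0.418  0.3424 0.092 ]
[0.3828 0.3152 0.035 ]
[0.3779 0.3648 0.035 ]
[0.518  0.3255 0.035 ]
[0.5127 0.38   0.035 ]
[0.4853 0.3492 0.092 ]
[0.41570151 0.34212365 0.09387722] [0.44683706 0.36156661 0.03711123] [0.50360406 0.55601112 0.00171834]
```

jog_arm(targets=[[[0.04,0.09,2.0],[0,0,0],60],[[0.04,0.09,4.0],[0,0,0],60],[[0.04,0.09,5.4],[0,0,0],60],[[0.04,0.09,5.83],[0,0,0],60],[[0.04,0.09,5.83],[0,0,0],0],[[0.04,0.09,5.83],[0,0,0],0],[[0.04,0.09,5.83],[0,0,0],0],[[0.04,0.09,5.83],[0,0,0],0]])

```text
time: 2.08
tool_pos: [0.4147, 0.3443, 0.0577]
tool_rot: [0.002, -0.05, 0.999, 0.001]
contact_force: [-0.1, -0.4, 6.2]
gripper_width: 0.119
grasp_force: 58.6
```

jog_arm(targets=[[[0,0,0],[0,0,0],0],[[0,0,0],[0,0,0],0],[[0,0,0],[0,0,0],0],[[0,0,0],[0,0,0],0]])

```text
time: 2.58
tool_pos: [0.4148, 0.3443, 0.0577]
tool_rot: [0.002, -0.05, 0.999, 0.001]
contact_force: [-0.3, 0.1, 6.5]
gripper_width: 0.121
grasp_force: 58.6
```

jog_arm(targets=[[[0,0,-1.0],[0,0,0],0],[[0,0,-3.0],[0,0,0],0],[[0,0,-5.0],[0,0,0],0],[[0,0,-6.0],[0,0,0],0],[[0,0,-6.0],[0,0,0],0]])

```text
time: 3.2
tool_pos: [0.4146, 0.3443, 0.2084]
tool_rot: [0.002, -0.05, 0.999, 0.001]
contact_force: [-0.3, -1.1, -0.2]
gripper_width: 0.122
grasp_force: 58.7
```

Run:
```python
from m import *
s=state(); print(np.degrees(s["joint_pos"]).round(1),s["tool_pos"],s["gripper_width"],s["grasp_force"])
for y in (-103.5,76.5): plan([.435,-.128,.24],Rdown(y),s)
```

```text
[ 31.8  -8.2 105.4   0.   82.4 -64. ] [0.41464748 0.34432051 0.20843587] 0.12158327075308056 58.656041622161865
shift [  1.07 -18.88  -1.32] turn [5.000e-02 1.000e-02 1.366e+01] rows>= 10.2
shift [  1.07 -18.88  -1.32] turn [-0.01  0.04 -8.84] rows>= 7.6
```

jog_arm(targets=[[[0.1,-2.3,-0.3],[0,0,1.3],0],[[0.2,-4.6,-0.6],[0,0,2.6],0],[[0.4,-7.0,-0.9],[0,0,3.9],0],[[0.5,-9.4,-1.2],[0,0,5.2],0],[[0.7,-11.8,-1.3],[0,0,6.5],0],[[0.8,-14.2,-1.3],[0,0,7.8],0],[[1.0,-16.6,-1.3],[0,0,9.1],0],[[1.07,-18.88,-1.32],[0,0,10.4],0]])

```text
time: 4.2
tool_pos: [0.4328, -0.1304, 0.2361]
tool_rot: [-0.001, 0.628, 0.778, -0.0]
contact_force: [1.6, 0.5, -0.9]
gripper_width: 0.119
grasp_force: 58.9
```

jog_arm(targets=[[[0,0,0],[0,0,1.3],0],[[0,0,0],[0,0,2.6],0],[[0,0,0],[0,0,3.26],0],[[0,0,0],[0,0,3.26],0],[[0,0,0],[0,0,3.26],0]])

```text
time: 4.82
tool_pos: [0.4336, -0.1285, 0.2373]
tool_rot: [-0.001, 0.785, 0.619, -0.0]
contact_force: [-0.3, 0.2, 0.3]
gripper_width: 0.122
grasp_force: 58.9
```

```bash
cat > look.py <<'E'
from m import *
import sys
n=sys.argv[1]; s=state(); im,d=grab_frame("wrist"); cv2.imwrite(f"pics/{n}.png",im[:,:,::-1]); np.savez(n+".npz",im=im,d=d,p=s["tool_pos"],q=s["tool_rot"])
print(s["tool_pos"],s["tool_rot"].round(4),s["gripper_width"],s["grasp_force"],s["contact_force"])
E
python3 look.py w2
python3 - <<'E'
from m import *
s=state(); im=np.load("w2.npz")["im"]; M=masks(im)
c,_=cv2.findContours(M["blue"].astype(np.uint8),cv2.RETR_CCOMP,cv2.CHAIN_APPROX_NONE)
for q in c:
    a=cv2.contourArea(q)
    if a>60:
        (x,y),_r=cv2.minEnclosingCircle(q); print("blue",a,round(x),round(y),_r,ray("wrist",x,y,.05,s).round(4))
for col,z in (("yel",.1),("red",.24)):
    k,lab,st,ce=cv2.connectedComponentsWithStats(M[col].astype(np.uint8))
    for i in range(1,k):
        if st[i,4]>20: print(col,st[i],ce[i].round(1),ray("wrist",*ce[i],z,s).round(4))
E
```

```text
[ 0.43358656 -0.12853613  0.23726076] [-9.000e-04  7.851e-01  6.194e-01 -4.000e-04] 0.12199043169470435 58.85684609413147 [-0.28775111  0.16292931  0.29620718]
blue 5110.5 215 299 48.3564338684082 [ 0.2936 -0.2021  0.05  ]
blue 3982.5 212 305 47.468509674072266 [ 0.2878 -0.2084  0.05  ]
blue 8407.0 323 202 78.34336853027344 [ 0.4372 -0.1232  0.05  ]
blue 526.0 293 254 21.62849235534668 [ 0.3932 -0.1704  0.05  ]
blue 314.5 355 150 23.26487922668457 [ 0.4783 -0.081   0.05  ]
blue 73.0 298 44 6.442620277404785 [0.4486 0.0191 0.05  ]
blue 86.5 319 19 6.837194442749023 [0.4706 0.0332 0.05  ]
blue 326.0 321 26 62.40676498413086 [0.4711 0.0275 0.05  ]
yel [317 165  15  18 199] [323.7 173.4] [ 0.4454 -0.0881  0.1   ]
yel [318 249  11   8  55] [322.8 252.1] [ 0.4284 -0.1564  0.1   ]
yel [435 401  13  12  36] [441.2 405.9] [ 0.5107 -0.3579  0.1   ]
red [ 501    0   25  356 4134] [512.7 166.4] [ 0.526  -0.0839  0.24  ]
red [309 309  25  20 357] [320.9 317.9] [ 0.4317 -0.1357  0.24  ]
red [307 332  28  36 868] [320.8 349.2] [ 0.4274 -0.1534  0.24  ]
```

View pics/w2.png

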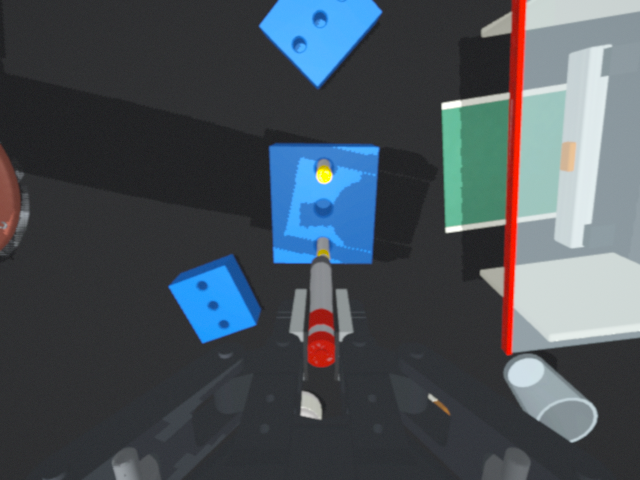

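The rack's top spans (270-380, 145-263) with its empty middle socket at about (323,207). The held column runs from (321,350), its top, to about (320,243), its lower end. The mat and bay are at the right, with the orange plunger at (568,156).

Run:
```python
from m import *
s=state(); im=np.load("w2.npz")["im"]
c=cv2.resize(im[130:370,260:390],None,fx=4,fy=2.4 if 0 else 4,interpolation=cv2.INTER_CUBIC)[:,:,::-1]
cv2.imwrite("pics/c2.png",c[40:640])
for v in (205,207,209): print("sock",ray("wrist",323,v,.05,s).round(4))
for uv in ((269,144),(380,145),(372,264),(274,263)): print("corner",ray("wrist",*uv,.05,s).round(4))
for v in (236,240,244): print("bot",ray("wrist",321,v,.1866,s).round(4))
for v in (348,351): print("top",ray("wrist",321,v,.2716,s).round(4))
```

```text
sock [ 0.436  -0.1259  0.05  ]
sock [ 0.4356 -0.1279  0.05  ]
sock [ 0.4351 -0.1299  0.05  ]
corner [ 0.3998 -0.056   0.05  ]
corner [ 0.5025 -0.0816  0.05  ]
corner [ 0.4722 -0.2012  0.05  ]
corner [ 0.3702 -0.1755  0.05  ]
bot [ 0.4373 -0.1126  0.1866]
bot [ 0.4366 -0.1151  0.1866]
bot [ 0.436  -0.1176  0.1866]
top [ 0.4333 -0.1294  0.2716]
top [ 0.4329 -0.1308  0.2716]
```

View pics/c2.png

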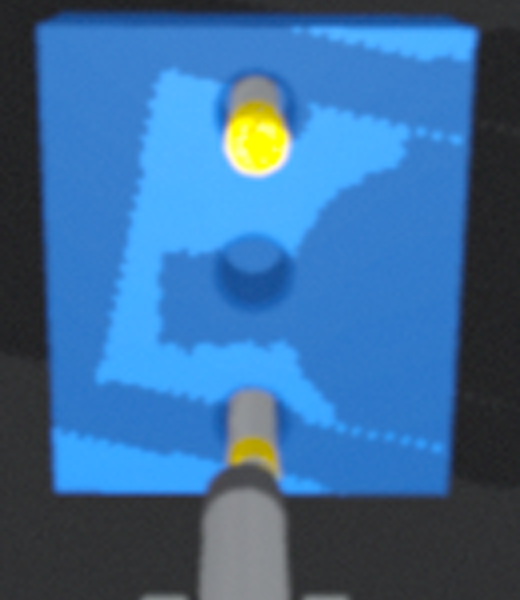

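jog_arm(targets=[[[0.08,0.1,2.0],[0,0,0],0],[[0.08,0.1,4.0],[0,0,0],0],[[0.08,0.1,5.0],[0,0,0],0],[[0.08,0.1,5.2],[0,0,0],0],[[0.08,0.1,5.35],[0,0,0],0],[[0.08,0.1,5.5],[0,0,0],0],[[0.08,0.1,5.6],[0,0,0],0],[[0.08,0.1,5.6],[0,0,0],0]])

```text
time: 5.88
tool_pos: [0.4371, -0.1275, 0.0989]
tool_rot: [0.0, 0.785, 0.619, 0.0]
contact_force: [0.4, -0.0, -1.1]
gripper_width: 0.121
grasp_force: 58.9
```

jog_arm(targets=[[[0,0,0.2],[0,0,0],0],[[0,0,0.5],[0,0,0],0],[[0,0,0.8],[0,0,0],0],[[0,0,1.1],[0,0,0],0],[[0,0,1.2],[0,0,0],0],[[0,0,1.2],[0,0,0],0]])

```text
time: 6.62
tool_pos: [0.4368, -0.1274, 0.0682]
tool_rot: [-0.0, 0.786, 0.619, -0.0]
contact_force: [0.0, 1.0, -0.3]
gripper_width: 0.122
grasp_force: 58.9
```

jog_arm(targets=[[[0,0,0.06],[0,0,0],0],[[0,0,0.06],[0,0,0],40],[[0,0,0.06],[0,0,0],40],[[0,0,0.06],[0,0,0],40],[[0,0,-1.0],[0,0,0],40],[[0,0,-3.0],[0,0,0],40],[[0,0,-5.0],[0,0,0],40],[[0,0,-5.0],[0,0,0],40]])

```text
time: 7.62
tool_pos: [0.4397, -0.1287, 0.1992]
tool_rot: [0.005, 0.785, 0.619, 0.002]
contact_force: [0.2, -0.7, -0.2]
gripper_width: 0.401
grasp_force: 0.0
```

```bash
python3 look.py w3
python3 - <<'E'
from m import *
s=state(); im,d=grab_frame("side"); cv2.imwrite("pics/s3.png",cv2.resize(im[180:300,180:440],None,fx=3,fy=3)[:,:,::-1])
# wrist blue corners
z=np.load("w3.npz"); M=masks(z["im"]); P=cloud("wrist",z["d"],s)
T=P[M["blue"]&(abs(P[...,2]-.05)<.006)]; T=T[(abs(T[:,0]-.436)<.08)&(abs(T[:,1]+.128)<.08)]
r=cv2.minAreaRect((T[:,:2]*1000).astype(np.float32)); print(r,np.median(T[:,2]))
h=np.radians(-14); hx=np.array([np.cos(h),np.sin(h)]); 
plan([.436-.085*hx[0],-.1286-.085*hx[1],.10],Rdown(-14,15))
print(np.degrees(s["joint_pos"]).round(1))
E
```

```text
[ 0.43970174 -0.12872541  0.19922461] [0.0047 0.7855 0.6189 0.0023] 0.4012600108126259 0.0 [ 0.17390311 -0.67374868 -0.24574876]
((432.7025451660156, -127.50923919677734), (120.79542541503906, 104.34931945800781), 76.02605438232422) 0.04803555587321723
shift [-0.02 -3.44  3.76] turn [ -1.46  -1.47 -11.12] rows>= 8.5
[-25.6 -20.1 116.5  -0.   83.3 -12.1]
```

View pics/s3.png

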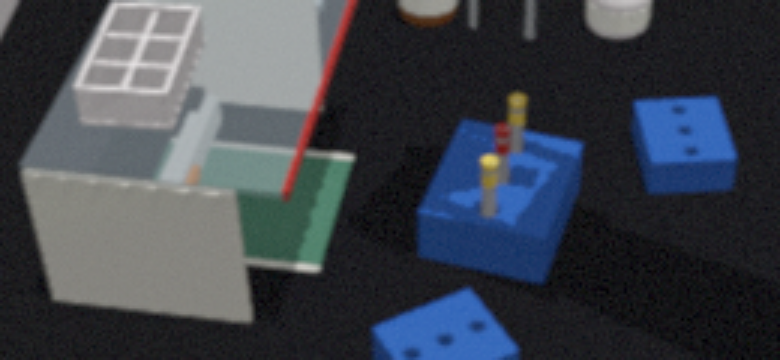

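The crop shows all three columns (red between the yellow ones) standing in the rack, around (505,150), with the mat clear ahead of it.

Run:
```python
from m import *
z=np.load("w2.npz"); s2=dict(tool_pos=z["p"],tool_rot=z["q"]); P=cloud("wrist",z["d"],s2); im=z["im"]
g=masks(im)["green"]&(abs(P[...,2])<.01); g=cv2.morphologyEx(g.astype(np.uint8),cv2.MORPH_OPEN,np.ones((5,5)))
w=masks(im)["white"]
def fit(uv,zz):
    q=np.array([ray("wrist",a,b,zz,s2)[:2] for a,b in uv]); l=cv2.fitLine(q.astype(np.float32),cv2.DIST_HUBER,0,1e-4,1e-4).ravel(); return l,q
for u0,u1 in ((448,503),):
    up=[];lo=[]
    for u in range(u0,u1,3):
        v=np.nonzero(g[:,u])[0]; up.append((u,v.min()-2)); lo.append((u,v.max()+2))
    for n,q in(("left",up),("right",lo)):
        l,_=fit(q,0); yaw=np.degrees(np.arctan(l[1]/l[0])); print(n,yaw.round(2),l[2:]," y at x=.58:",l[3]+(.58-l[2])*l[1]/l[0])
fr=[(np.nonzero(g[v])[0].min(),v) for v in range(112,225,4)]; l,q=fit(fr,0); print("front",np.degrees(np.arctan(-l[0]/l[1])),l[2:],q[0],q[-1])
r=masks(im)["red"]; e=[(u:=np.nonzero(r[v,480:])[0]+480).mean() for v in range(5,345,10)]
l,q=fit(list(zip(e,range(5,345,10))),.139); print("edge yaw",np.degrees(np.arctan(-l[0]/l[1])),q[0],q[-1])
e=np.nonzero(r[:,500:520].any(1))[0]; print(e.max(), ray("wrist",507,e[e<356].max(),.139,s2))
o=ray("wrist",568,156,.018,s2); print("plunger",o)
```

```text
left -4.73 [ 0.61702114 -0.06796496]  y at x=.58: -0.06490246
right -4.51 [ 0.59649277 -0.20093527]  y at x=.58: -0.19963515
front -5.0727587 [ 0.5733453  -0.12675612] [ 0.57866799 -0.06819423] [ 0.5671731 -0.1931424]
edge yaw -5.0466123 [ 0.58646578 -0.01043737] [ 0.56528207 -0.25060249]
355 [ 0.56450777 -0.27132999  0.139     ]
plunger [ 0.69759457 -0.14195188  0.018     ]
```

Run:
```python
from m import *
plan([.346,-.12,.17],Rdown(0))
```

```text
shift [-0.56 -3.62  0.96] turn [ 0.000e+00  1.000e-02 -1.294e+01] rows>= 9.7
```

jog_arm(targets=[[[-0.1,-0.6,0.1],[0,0,-1.3],60],[[-0.2,-1.2,0.2],[0,0,-2.6],80],[[-0.3,-1.8,0.4],[0,0,-3.9],100],[[-0.4,-2.4,0.6],[0,0,-5.2],100],[[-0.5,-3.0,0.8],[0,0,-6.5],100],[[-0.56,-3.62,0.9],[0,0,-7.8],100],[[-0.56,-3.62,0.96],[0,0,-9.1],100],[[-0.56,-3.62,0.96],[0,0,-10.4],100]])

```text
time: 8.72
tool_pos: [0.3444, -0.1192, 0.1671]
tool_rot: [-0.002, 0.174, 0.985, 0.001]
contact_force: [-0.0, 0.2, -0.1]
gripper_width: 1.002
grasp_force: 0.0
```

jog_arm(targets=[[[0,0,0],[0,0,-1.3],100],[[0,0,0],[0,0,-2.54],100],[[0,0,0],[0,0,-2.54],100],[[0,0,0],[0,0,-2.54],100]])

```text
time: 9.22
tool_pos: [0.3452, -0.1196, 0.1684]
tool_rot: [-0.001, 0.001, 1.0, 0.001]
contact_force: [1.0, -0.1, 0.1]
gripper_width: 1.001
grasp_force: 0.0
```

Run:
```python
from m import *
s=state();print(s["tool_pos"],s["gripper_width"],s["contact_force"],np.degrees(s["joint_pos"]).round(1))
plan([.346,-.12,.0],Rdown(0),s)
```

```text
[ 0.34516113 -0.11957197  0.16844089] 1.0007261043575206 [ 1.013051   -0.12063114  0.12493241] [ -30.8  -34.7  129.    -0.    85.9 -120.7]
shift [-0.05 -0.02  6.74] turn [ 0.01 -0.01 -0.02] rows>= 2.7
```

jog_arm(targets=[[[0,0,2.0],[0,0,0],100],[[0,0,4.0],[0,0,0],100],[[0,0,5.5],[0,0,0],100],[[0,0,6.2],[0,0,0],100],[[0,0,6.6],[0,0,0],100],[[0,0,6.65],[0,0,0],100],[[0,0,6.65],[0,0,0],100]])

```text
time: 10.1
tool_pos: [0.3464, -0.1203, 0.0041]
tool_rot: [0.001, 0.0, 1.0, -0.0]
contact_force: [-0.7, -0.1, 0.5]
gripper_width: 1.001
grasp_force: 0.0
```

jog_arm(targets=[[[-0.2,0,0],[0,0,0],100],[[-0.4,0,0],[0,0,0],100],[[-0.6,0,0],[0,0,0],100],[[-0.8,0,0],[0,0,0],100],[[-1.0,0,0],[0,0,0],100],[[-1.2,0,0],[0,0,0],100],[[-1.4,0,0],[0,0,0],100],[[-1.6,0,0],[0,0,0],100]])

```text
time: 11.1
tool_pos: [0.3859, -0.1198, 0.0031]
tool_rot: [-0.0, 0.0, 1.0, 0.0]
contact_force: [-2.9, -1.4, -0.0]
gripper_width: 1.005
grasp_force: 1.1
```

jog_arm(targets=[[[-0.2,0,0],[0,0,0],100],[[-0.4,0,0],[0,0,0],100],[[-0.6,0,0],[0,0,0],100],[[-0.6,0,0],[0,0,0],100]])

```text
time: 11.6
tool_pos: [0.4015, -0.1198, 0.0036]
tool_rot: [0.001, -0.0, 1.0, 0.0]
contact_force: [0.6, -0.0, -0.6]
gripper_width: 0.999
grasp_force: 0.0
```

```bash
cat > rk.py <<'E'
from m import *
B=np.array([.573,-.132]); y=np.radians(-5); X=np.array([np.cos(y),np.sin(y)]); Y=np.array([-X[1],X[0]])
for n in ("side","scene"):
    im,d=grab_frame(n); P=cloud(n,d); M=masks(im)
    T=P[M["blue"]&(abs(P[...,2]-.05)<.007)]; T=T[(T[:,0]>.36)&(T[:,1]<-.03)&(T[:,1]>-.25)&(T[:,0]<.75)]
    (c,w,a)=cv2.minAreaRect((T[:,:2]*1000).astype(np.float32)); c=np.array(c)/1000-B
    print(n,len(T),np.round(w,1),"angle",round(a,1),"bay x,y",(c@X).round(4),(c@Y).round(4))
    k,lab,st,ce=cv2.connectedComponentsWithStats((M["yel"]|M["red"]).astype(np.uint8))
    for i in range(1,k):
        if st[i,4]<8: continue
        Q=P[lab==i]; Q=Q[(Q[:,2]>.08)&(Q[:,2]<.112)]; m=np.nanmedian(Q,0) if len(Q)>4 else [0,0,0]
        if .36<m[0]<.75 and -.25<m[1]<0: m=m[:2]-B; print("  col",n,len(Q),(m@X).round(4),(m@Y).round(4))
s=state(); t=s["tool_pos"][:2]-B; print("tcp bay",t@X,t@Y,s["tool_pos"],s["contact_force"].round(1))
E
python3 rk.py
```

```text
side 1235 [103.  127.1] angle 1.1 bay x,y -0.1086 0.0086
  col side 20 -0.1083 -0.0299
  col side 11 -0.1087 -0.0271
  col side 9 -0.1092 0.0123
  col side 7 -0.1095 0.012
  col side 20 -0.1136 0.0502
  col side 11 -0.1133 0.0533
scene 673 [119.8 100.5] angle 90.0 bay x,y -0.1169 0.0051
  col scene 23 -0.1038 -0.034
  col scene 10 -0.1071 0.0047
  col scene 24 -0.1115 0.0468
tcp bay -0.17198906667350325 -0.0029566661441434187 [ 0.40140771 -0.11995558  0.00372165] [ 0.1 -0.5 -0.2]
```

```bash
cat >> h.py <<'E'
def bayplan(bx,by,z,yaw,tilt,s=None):
    a=np.radians(-5); X=np.array([np.cos(a),np.sin(a)]); Y=np.array([-X[1],X[0]])
    p=np.array([.573,-.132])+bx*X+by*Y; plan([*p,z],Rdown(-5+yaw,tilt),s)
E
python3 -c "
from h import *
bayplan(-.1035,-.003,.002,0,35)"
```

```text
shift [-2.73 -0.24  0.07] turn [ 0.19 -4.36  0.61] rows>= 3.3
```

jog_arm(targets=[[[-0.35,-0.03,0.0],[0.02,-0.54,0.08],100],[[-0.7,-0.06,0.0],[0.05,-1.09,0.15],100],[[-1.05,-0.09,0.0],[0.07,-1.63,0.23],100],[[-1.4,-0.12,0.0],[0.1,-2.18,0.31],100],[[-1.75,-0.15,0.0],[0.12,-2.72,0.38],100],[[-2.1,-0.18,0.0],[0.14,-3.27,0.46],100],[[-2.45,-0.21,0.0],[0.17,-3.81,0.53],100],[[-2.73,-0.24,0.0],[0.19,-4.36,0.61],100]])

```text
time: 12.7
tool_pos: [0.4683, -0.1253, 0.0026]
tool_rot: [0.3, 0.042, 0.953, -0.013]
contact_force: [-2.5, 1.5, -2.2]
gripper_width: 0.996
grasp_force: 1.2
```

```bash
python3 rk.py;python3 -c "
from h import *
print(state()['tool_rot'],np.degrees(state()['joint_pos']).round(1))
bayplan(-.05,-.003,.002,0,35)"
```

```text
side 1241 [126.2 105.2] angle 84.8 bay x,y -0.0533 0.005
  col side 21 -0.0505 -0.0371
  col side 26 -0.0493 -0.03
  col side 19 -0.0539 0.045
  col side 11 -0.0538 0.0484
scene 252 [120.1  40.3] angle 85.1 bay x,y -0.0903 0.0015
  col scene 16 -0.0459 -0.0393
  col scene 12 -0.0453 0.0027
  col scene 20 -0.0487 0.0441
tcp bay -0.10573784220198372 -0.00235908724253231 [ 0.46745891 -0.12513445  0.00177564] [-0.5 -0.   0. ]
[ 0.29869253  0.04264755  0.95331474 -0.01244826] [ -32.9  -19.7  142.2   32.4   30.  -142.1]
shift [-1.84 -0.02  1.26] turn [ 0.   -0.03 -0.02] rows>= 0.9
```

jog_arm(targets=[[[-0.33,-0.01,0.23],[0,0,0],100],[[-0.68,-0.02,0.48],[0,0,0],100],[[-1.03,-0.03,0.72],[0,0,0],100],[[-1.38,-0.04,0.97],[0,0,0],100],[[-1.73,-0.05,1.21],[0,0,0],100],[[-2.08,-0.06,1.46],[0,0,0],100],[[-2.43,-0.07,1.7],[0,0,0],100],[[-2.78,-0.08,1.95],[0,0,0],100]])

```text
time: 13.8
tool_pos: [0.5543, -0.1356, 0.0034]
tool_rot: [0.3, 0.042, 0.953, -0.013]
contact_force: [-4.6, -0.3, 4.1]
gripper_width: 0.998
grasp_force: 2.4
```

```bash
python3 rk.py;python3 -c "
from h import *
bayplan(.01,-.005,.002,0,35)"
```

```text
side 735 [126.2  87. ] angle 84.6 bay x,y 0.0235 0.0006
scene 0 [0. 0.] angle 0.0 bay x,y -0.5823 0.0816
tcp bay -0.01761615879048538 -0.005500765364079331 [ 0.55497145 -0.13594448  0.00399325] [-0.1 -0.7 -0.2]
shift [-0.86  0.02  0.7 ] turn [-0.01  0.   -0.  ] rows>= 0.4
```

jog_arm(targets=[[[-0.06,0.01,0.12],[0,0,0],100],[[-0.16,0.02,0.19],[0,0,0],100],[[-0.26,0.03,0.26],[0,0,0],100],[[-0.36,0.03,0.33],[0,0,0],100],[[-0.46,0.04,0.4],[0,0,0],100],[[-0.56,0.04,0.47],[0,0,0],100],[[-0.66,0.05,0.54],[0,0,0],100],[[-0.75,0.05,0.61],[0,0,0],100]])

```text
time: 14.9
tool_pos: [0.5776, -0.1361, 0.0012]
tool_rot: [0.3, 0.042, 0.953, -0.013]
contact_force: [-4.7, 1.3, 1.2]
gripper_width: 0.999
grasp_force: 2.0
```

```bash
python3 rk.py
```

```text
side 416 [124.1  62.7] angle 84.2 bay x,y 0.0345 0.0031
scene 0 [0. 0.] angle 0.0 bay x,y -0.5823 0.0816
tcp bay 0.005184921260766724 -0.0037917959508624688 [ 0.57783471 -0.13622926  0.00141422] [-1.3 -0.5 -0.6]
```

jog_arm(targets=[[[-0.05,0,0.035],[0,0,0],100],[[-0.1,0,0.07],[0,0,0],100],[[-0.15,0,0.105],[0,0,0],100],[[-0.2,0,0.14],[0,0,0],100],[[-0.25,0,0.175],[0,0,0],100],[[-0.3,0,0.21],[0,0,0],100],[[-0.35,0,0.245],[0,0,0],100],[[-0.4,0,0.28],[0,0,0],100]])

```text
time: 16.0
tool_pos: [0.5897, -0.1373, 0.0013]
tool_rot: [0.3, 0.042, 0.953, -0.013]
contact_force: [-4.4, 0.8, 2.1]
gripper_width: 1.001
grasp_force: 2.0
```

jog_arm(targets=[[[-0.04,0,0.028],[0,0,0],100],[[-0.08,0,0.056],[0,0,0],100],[[-0.1,0,0.07],[0,0,0],100],[[-0.1,0,0.07],[0,0,0],100]])

```text
time: 16.5
tool_pos: [0.5927, -0.1376, 0.0013]
tool_rot: [0.3, 0.042, 0.953, -0.013]
contact_force: [-3.5, 0.4, 0.2]
gripper_width: 0.996
grasp_force: 1.6
```

jog_arm(targets=[[[-0.03,0,0.021],[0,0,0],100],[[-0.06,0,0.042],[0,0,0],100],[[-0.09,0,0.063],[0,0,0],100],[[-0.09,0,0.063],[0,0,0],100]])

```text
time: 17.0
tool_pos: [0.5955, -0.1378, 0.0013]
tool_rot: [0.3, 0.042, 0.953, -0.013]
contact_force: [-2.8, 0.8, 0.9]
gripper_width: 1.002
grasp_force: 1.8
```

jog_arm(targets=[[[-0.03,0,0.021],[0,0,0],100],[[-0.06,0,0.042],[0,0,0],100],[[-0.09,0,0.063],[0,0,0],100],[[-0.09,0,0.063],[0,0,0],100]])

```text
time: 17.5
tool_pos: [0.5962, -0.1378, 0.0006]
tool_rot: [0.298, 0.042, 0.954, -0.013]
contact_force: [-29.5, 0.5, 20.4]
gripper_width: 1.003
grasp_force: 14.3
```

jog_arm(targets=[[[0.08,0,-0.057],[0,0,0],100],[[0.2,0,-0.14],[0,0,0],100],[[0.6,0,-0.42],[0,0,0],100],[[1.2,0,-0.84],[0,0,0],100],[[1.9,0,-1.33],[0,0,0],100],[[2.5,0,-1.75],[0,0,0],100],[[2.5,0,-1.75],[0,0,0],100]])

```text
time: 18.38
tool_pos: [0.5209, -0.131, 0.0009]
tool_rot: [0.299, 0.042, 0.953, -0.013]
contact_force: [0.8, 0.2, -0.1]
gripper_width: 1.002
grasp_force: 0.0
```

Run:
```python
from m import *
s=state(); print(s["contact_force"])
im,d=grab_frame("side"); a=cv2.resize(im[160:300,180:330],None,fx=4,fy=4)
im2,d2=grab_frame("scene"); a2=cv2.resize(im2[220:360,205:255+85],None,fx=2.9,fy=4)
cv2.imwrite("pics/f1.png",np.hstack([a2[:560,:200],a])[:, :, ::-1] if 0 else a[:,:,::-1])
w,dw=grab_frame("wrist"); cv2.imwrite("pics/f2.png",w[:,:,::-1]); np.savez("f2.npz",im=w,d=dw,p=s["tool_pos"],q=s["tool_rot"])
```

```text
[ 0.82349088  0.17707991 -0.09860277]
```

View pics/f1.png

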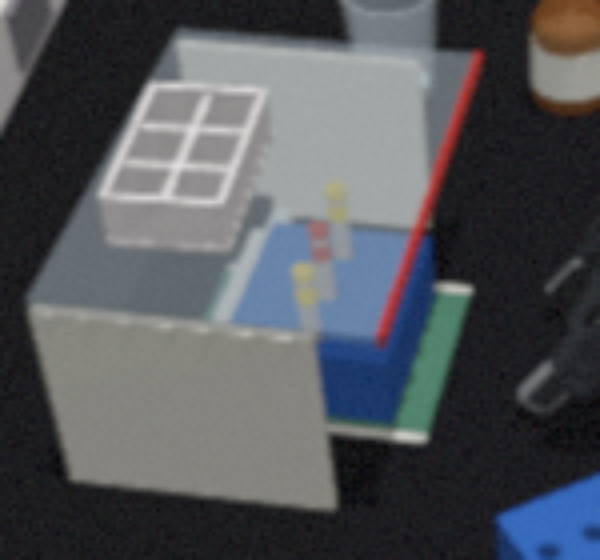

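View pics/f2.png

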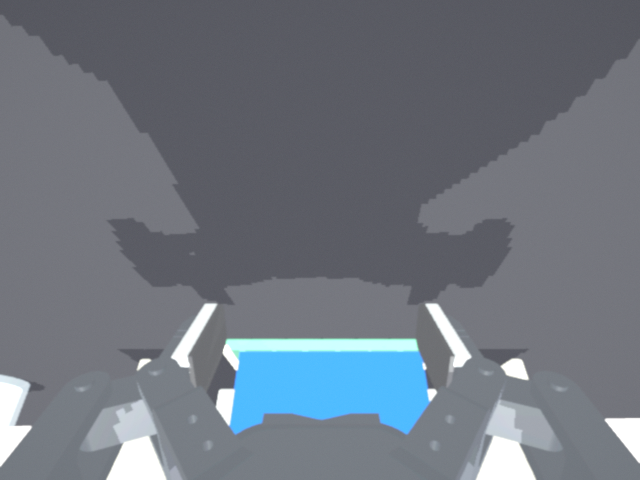

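The side crop shows the rack up against the white stop bar (light strip at about (250,270)), with all three columns standing and mat showing along both sides. In the wrist view the rack's lower front edge runs from about (235,352) to (427,352).

Run:
```python
from m import *
z=np.load("f2.npz"); im=z["im"]; s=dict(tool_pos=z["p"],tool_rot=z["q"]); b=masks(im)["blue"]; h=cv2.cvtColor(im,cv2.COLOR_RGB2HSV)
a=np.radians(-5); X=np.array([np.cos(a),np.sin(a)]); Y=np.array([-X[1],X[0]]); B=np.array([.573,-.132])
f=lambda u,v,zz: ((ray("wrist",u,v,zz,s)[:2]-B)@np.array([X,Y]).T).round(4)
v=np.nonzero(b.sum(1)>100)[0].min(); print("first blue row",v)
for r in (v+2,v+5): u=np.nonzero(b[r])[0]; print(r,u.min(),u.max(),f(u.min(),r,0.002),f(u.max(),r,.002))
for u in (250,290,330,370,410): print(u,np.nonzero(b[:,u])[0].min(),f(u,np.nonzero(b[:,u])[0].min(),0))
for r in (v-8,v-5,v-2):
    q=im[r,215:245].astype(int); w=np.nonzero((q.min(1)>200))[0]+215; q2=im[r,410:440].astype(int); w2=np.nonzero((q2.min(1)>200))[0]+410
    print(r,w,w2,[f(x,r,0)[1] for x in w[[0,-1]]] if len(w) else "",[f(x,r,0)[1] for x in w2[[0,-1]]] if len(w2) else "")
```

```text
Traceback (most recent call last):
ValueError: zero-size array to reduction operation minimum which has no identity
```

Run:
```python
from m import *
z=np.load("f2.npz"); im=z["im"]; s=dict(tool_pos=z["p"],tool_rot=z["q"]); h=cv2.cvtColor(im,cv2.COLOR_RGB2HSV)
b=(h[...,0]>98)&(h[...,0]<125)&(h[...,1]>150); b[:,:215]=0; b[:,445:]=0
a=np.radians(-5); X=np.array([np.cos(a),np.sin(a)]); Y=np.array([-X[1],X[0]]); B=np.array([.573,-.132])
f=lambda u,v,zz: ((ray("wrist",u,v,zz,s)[:2]-B)@np.array([X,Y]).T).round(4)
v=np.nonzero(b.sum(1)>100)[0].min(); print("first blue row",v)
for r in (v+2,v+5): u=np.nonzero(b[r])[0]; print(r,u.min(),u.max(),f(u.min(),r,0.002),f(u.max(),r,.002))
for u in (250,290,330,370,410): print(u,np.nonzero(b[:,u])[0].min(),f(u,np.nonzero(b[:,u])[0].min(),0))
print([(u,tuple(im[v-4,u])) for u in list(range(222,242,2))+list(range(412,436,2))])
print(f(226,v-4,0),f(238,v-4,0))
```

```text
first blue row 352
354 240 419 [ 0.0227 -0.0589] [0.0231 0.0601]
357 239 420 [ 0.0293 -0.0609] [0.0298 0.0623]
250 352 [ 0.0249 -0.0529]
290 352 [ 0.025 -0.026]
330 352 [0.0251 0.0009]
370 352 [0.0252 0.0279]
410 352 [0.0253 0.0549]
[(222, (np.uint8(118), np.uint8(121), np.uint8(122))), (224, (np.uint8(255), np.uint8(255), np.uint8(255))), (226, (np.uint8(255), np.uint8(255), np.uint8(255))), (228, (np.uint8(255), np.uint8(255), np.uint8(255))), (230, (np.uint8(255), np.uint8(255), np.uint8(255))), (232, (np.uint8(202), np.uint8(255), np.uint8(255))), (234, (np.uint8(201), np.uint8(255), np.uint8(255))), (236, (np.uint8(200), np.uint8(255), np.uint8(255))), (238, (np.uint8(201), np.uint8(255), np.uint8(255))), (240, (np.uint8(201), np.uint8(255), np.uint8(255))), (412, (np.uint8(205), np.uint8(255), np.uint8(255))), (414, (np.uint8(206), np.uint8(255), np.uint8(255))), (416, (np.uint8(197), np.uint8(255), np.uint8(254))), (418, (np.uint8(128), np.uint8(177), np.uint8(156))), (420, (np.uint8(111), np.uint8(112), np.uint8(116))), (422, (np.uint8(110), np.uint8(111), np.uint8(114))), (424, (np.uint8(110), np.uint8(111), np.uint8(116))), (426, (np.uint8(110), np.uint8(113), np.uint8(115))), (428, (np.uint8(111), np.uint8(111), np.uint8(115))), (430, (np.uint8(109), np.uint8(111), np.uint8(115))), (432, (np.uint8(112), np.uint8(112), np.uint8(116))), (434, (np.uint8(110), np.uint8(112), np.uint8(115)))]
[ 0.0166 -0.0672] [ 0.0166 -0.0593]
```

jog_arm(targets=[[[0.8,0,-1.2],[0,0,0],100],[[1.2,0,-2.8],[0,0,0],100],[[1.0,0,-4.8],[0,1.2,0],100],[[0.6,0,-6.8],[0,2.4,0],100],[[0.0,0,-8.0],[0,3.6,0],100],[[0.0,0,-8.0],[0,4.4,0],100],[[0.0,0,-8.0],[0,4.4,0],100],[[0.0,0,-8.0],[0,4.4,0],100]])

```text
time: 19.52
tool_pos: [0.4077, -0.121, 0.1645]
tool_rot: [-0.003, 0.044, 0.999, 0.001]
contact_force: [0.0, -0.5, -0.5]
gripper_width: 1.004
grasp_force: 0.0
```

```bash
python3 look.py w5
```

```text
[ 0.40771965 -0.12099604  0.16447415] [-2.90e-03  4.39e-02  9.99e-01  6.00e-04] 1.0035261059289249 0.0 [ 0.02520468 -0.47473588 -0.47758763]
```

View pics/w5.png

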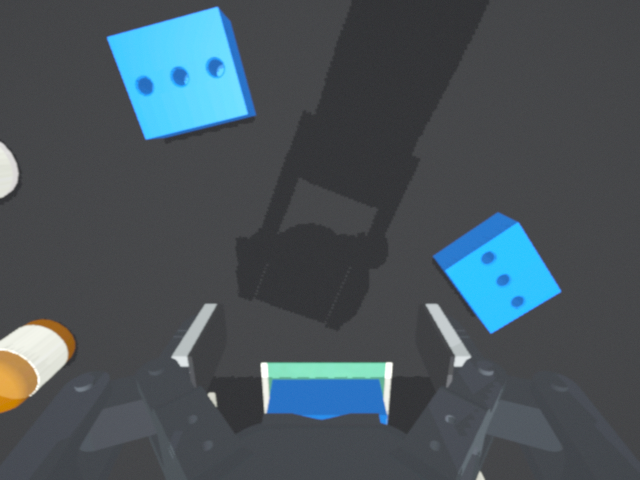

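The last wrist view shows the rack between the white lines, (262-268) and (386-392), with about equal gaps, and the decoys unmoved. Its front face measures square at bay x 25 mm, centred to about 1 mm.

```bash
python3 -c "
from plant import *
print(job_done())"
```

```text
the job is handed in; nothing more can be done
None
```

I handed the job in at about 20 s: the red column is in the rack's middle socket, and the rack is home against the stop (about 30 N at contact), square and centred to about 1 mm. I saw all columns standing and no bystander out of place; I judged the plunger pressed in from the stop contact, not from sight.

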